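Soap stamp off its hanger, held ready over the oval mould

ROBOT

A 6-joint arm with a two-finger parallel gripper is mounted at the origin on the work surface. World frame = base frame: x ahead of the robot, y to its left, z up, the work surface at z = 0. Lengths are in m, angles in rad, forces in N, time in s.
With the tool pointing down it reaches from about 0.35 to 0.875 m from the base axis. Payload 4.2 kg.
Tool frame: the origin (TCP) lies at the centre of the arm's flange, where the gripper is bolted on; the fingertips stand 182 mm ahead of it and the grasp point (between the pads) lies 164 mm ahead of it (bot.finger_overhang is the distance from the TCP to the fingertips, in m); z points along the fingers, y is the line along which they close (so a half turn about z gives the same grasp; the last joint's range is limited). The gripper opens to 87 mm and grips with 3 to 60 N. Pads are 19 mm wide; open, the fingers measure 117 mm over their backs; the gripper's body (75 mm by 190 mm) begins 51 mm behind the grasp point.
Start: joints at [-1.027, 0.385, 0.008, 0, -1.194, -0.259], TCP at [0.176, -0.6, 0.405] pointing down, gripper open.
Joint ranges: [-3.14, 3.14], [-1.21, 2.06], [-1.07, 1.41], [-3.16, 2.05], [-2.99, -0.16], [-3.1, 3.1]. Speed limits (rad/s): [2.79, 2.79, 3.14, 3.14, 3.14, 3.14].

INTERFACE

Orientations are given as a rotation vector (axis times angle).
In Python, from station import bot, cams gives the robot as it stands.
- The arm moves only by the tool send_rows, never from a script. Its argument "commands" is a list that holds one entry, the list of rows, each a list of 5 numbers: the shift along the tool's x, y, z in mm, then the turn about the tool's z in rad, then the finger opening in mm, from 0 to 87. A call has 1 to 12 rows; each row is the pose to reach, as a shift and turn from the pose commanded when the call began, along the tool's axes at that moment; what a row does not reach only later rows make up. A row lasts 1/10 s, in which the tool goes at most 50 mm and 8.59 degrees, less where a joint would pass 70% of its speed; a pose out of reach is approached as far as the arm can. A call with a gripper value outside its range is refused whole. The fingers move at their own pace and stop on an object; "grip_force" is the grip in N (left out, the last holds). Time passes only in rows, so rows that repeat a pose let the fingers close. It gives the time, the measured TCP pose, the force, the opening and the grip force at its end, in the units of the state.
- bot.state(): the state, without advancing time (a new reading comes with each control period).
- cams.capture(name): name is "scene" or "top"; returns (picture, depth): 420x560x3 uint8, red, green, blue; 420x560 float32, m along the optical axis (not along the pixel's ray), 0 where there is no reading.
- cams.calibration(name): a dict with "fx", "fy", "cx", "cy" (pixels), "k1" (the pictures are not rectified: a ray, as slopes to the right and down, at radius r is drawn at 1 + k1 r^2 times it, then the intrinsics apply), "world_to_cam" (4x4, takes a point from world to camera coordinates). Camera axes: x right, y up, looking along -z (the intrinsics and any distortion apply to the point x, -y, -z); pixel columns grow to the right and rows downward; lengths in m; the calibration is good to about 2 mm. A picture is of the moment at which its call begins. calibration takes no time and is no camera call.
- bot.sign_off(): hands the job in; it is judged then, once.
The state is a dict: "time": time; "joint_positions": joint angles; "dq": joint speeds; "joint_torque": joint torques, N m; "ee_pos": TCP position; "tcp_rot": TCP orientation; "ft_force": force on the tool from outside, world axes, zero at the start; "torque": the same for the moment, N m; "finger_gap": finger opening in m; "gripper_force": force on a finger pad.
Only numpy, scipy, OpenCV 4.12 (cv2) and the standard library are available. Lean on these libraries where they do the work, as an engineer would, in place of code of your own. Each camera call takes 0.05 s, during which the arm holds its last target. There are 200 camera calls.

TASK

Take the oval soap stamp off its two-pronged hanger by its wooden grip: lift it up clear of the upturned prong tips and draw it out, then carry it across, clear of everything on the ledge, and hold it level about one centimetre above the filled oval mould on the wooden tray, centred on it and with its long side along the mould's long side, without touching the mould. Finish while still holding the stamp there, steady; nothing is set down or let go. Leave all the other things where they are, and do not bump the box, the tray or the moulds.

Things in the scene. Friction and masses are not known exactly. Their poses are not given: they have to be found in the camera images.
- stamp: Loose soap stamp, 0.11-0.22 kg, 118 mm tall. Origin: centre of its underside; z up, x along the oval's long side. Steel oval foot 70 (x) by 38 (y) by 10 mm; stem 12 mm thick to z 66; round collar 36 mm across, z 66 to 72; wooden grip 32 (x) by 20 (y) mm, z 72 to 118. Hangs upright, collar resting on the hanger's prongs, stem between them; yaw within 0.5 rad of the hanger's.
- stamp_face (a point): Centre of the underside of the stamp's foot (the same point as the stamp's origin), axes as the stamp.
- hanger: Fixed steel hanger on a base 120 by 90 by 12 mm. Origin on the ledge below the hanging place (stamp within 8 mm of it along x). Post at x = 58 mm; from it two level prongs, 18 mm apart, run to -x, tops at z 150; tips at x = -30 to -40 mm turn up to z 162. Lift the stamp more than 12 but under 45 mm (the foot would strike the prongs), then draw it out along the hanger's -x.
- oval_mould: The target: pale silicone mould filled with a hard cream soap bar, oval with rounded ends, 94 (x) by 62 (y) by 30 mm tall, loose, lying on the tray. Origin: centre of its underside; x along its long side, z up. The soap (82 by 50 mm) lies 2 mm below the rim.
- mould_top (a point): Centre of the oval mould at the height of its rim, 30 mm above its underside; axes as the mould.
- round_mould: A round filled mould, 68 mm across, 30 mm tall, also on the tray, not the target. Origin: centre of its underside. It and the oval mould may be either way round on the tray.
- tray: Fixed wooden rolling tray 270 (x) by 160 (y) mm, rim 22 mm high, wall and floor 7 mm. Origin: centre of its underside on the ledge.
- box: Fixed mint-green flip-top box 130 (x) by 170 (y) by 75 mm tall, standing open between the hanger and the tray. Origin: centre of its underside. Its lid leans back beyond the +x wall, reaching up to 175 mm above the ledge and 180 mm out from the origin along x.
- mould_stack: Stack of empty oval moulds in the box, 80 by 60 by 41 mm. Origin: centre of its underside.
- scoop: Small steel scoop in the box, 105 mm long, 21 mm tall. Origin: under the back wall of its bowl.
- dropper_in_box: Glass dropper bottle in the box, 30 mm across, 85 mm tall. Origin: centre of its underside.
- dropper_bottle: Glass dropper bottle standing on the ledge between the hanger and the box, 34 mm across, 95 mm tall. Origin: centre of its underside.
- spatula: Spatula 220 mm long lying on the ledge to the left of the tray. Origin: under its middle.
Mind the look-alikes: they are no part of the job. Leave any orange look-alike of the oval_mould alone.

How it is judged:
On the way, in this order (a step that is already met when the one before it is completed fails the run):
1. the stamp is lifted off the prongs, its collar clear of them (z of stamp in the frame of hanger above 0.092 m and horizontal distance between stamp and hanger below 0.03 m and contact force between stamp and hanger below 0.05 N and contact force between stamp and the fingers above 0.5 N).
2. the stamp is out of the hanger, held (horizontal distance between stamp and hanger above 0.075 m and contact force between stamp and the fingers above 0.5 N), for 0.1 s.
At the end, for the whole second after the job is handed in: The stamp is held, touching nothing else, under 20 mm/s, its foot 4 to 18 mm above the rim of the oval mould, centred within 6 mm, long sides within 0.12 rad (either way round), tilt under 0.1 rad; moulds and other things within 10 mm of where they stood (horizontal distance between stamp_face and mould_top below 0.006 m and z of stamp_face in the frame of mould_top between 0.004 and 0.018 m and angle between the x axis of stamp and the x axis of oval_mould, either way round below 0.12 rad and angle between stamp's own z axis and vertical below 0.1 rad and contact force between stamp and the fingers above 0.5 N and contact force between stamp and oval_mould below 0.05 N and contact force between stamp and round_mould below 0.05 N and contact force between stamp and tray below 0.05 N and contact force between stamp and box below 0.05 N and contact force between stamp and hanger below 0.05 N and linear speed of stamp below 0.02 m/s and distance of each of oval_mould, round_mould, dropper_bottle, spatula, mould_stack, scoop, dropper_in_box from where it was at the start of the episode below 0.01 m); the arm keeps its last pose, push and grip.
It fails at once if the stamp or the robot touches the oval mould (contact force between any of stamp, the arm, the fingers and oval_mould above 0.3 N).
It fails at once if the box, the tray or the round mould is bumped (contact force between any of stamp, the arm, the fingers and box above 1 N or contact force between any of stamp, the arm, the fingers and tray above 1 N or contact force between any of stamp, the arm, the fingers and round_mould above 1 N).
It fails at once if another thing is moved by more than 10 mm (distance of any of oval_mould, round_mould, dropper_bottle, spatula, mould_stack, scoop, dropper_in_box from where it was at the start of the episode above 0.01 m).
It also fails if it takes over 50 s, if anything falls off the work surface, if the arm or the gripper's body presses on something with over 40 N, if the wrist force passes 120 N, or if a joint passes its speed limit or range.

## Working session

There is one attempt and no reset: what is moved stays moved. The work goes in short steps, Python scripts to look and compute and a tool call to move; the robot and the scene stay as the last step left them, time stands still between calls to the robot, and variables do not carry over. Pictures are saved under pics/ and viewed, at most 10 in all, crops included, and the job is handed in when it is done.

Besides the shell and the picture viewer there is one more tool, called after ">>>" as name(argument=value, ...) on one line, values as JSON. send_rows: Moves the arm, as the interface text tells. Its arguments: {"type":"object","properties":{"commands":{"type":"array"},"grip_force":{"type":"number"}},"required":["commands"]}

```bash
ls; mkdir -p pics
cat > h.py <<'E'
import numpy as np, cv2
from station import bot, cams
def grab(n):
    p,d=cams.capture(n); np.savez(f'/tmp/{n}.npz',p=p,d=d); return p,d
def load(n):
    f=np.load(f'/tmp/{n}.npz'); return f['p'],f['d']
def cloud(n,d):
    c=cams.calibration(n); h,w=d.shape
    K=np.array([[c['fx'],0,c['cx']],[0,c['fy'],c['cy']],[0,0,1]])
    v,u=np.mgrid[:h,:w]
    s=cv2.undistortPoints(np.stack([u,v],-1).reshape(-1,1,2).astype(np.float64),K,np.array([c['k1'],0,0,0.])).reshape(h,w,2)
    P=np.stack([s[...,0]*d,-s[...,1]*d,-d,np.ones_like(d)],-1)
    W=P@np.linalg.inv(c['world_to_cam']).T
    W=W[...,:3]; W[d<=0]=np.nan; return W
E
python3 - <<'E'
from h import *
for n in ['scene','top']:
    p,d=grab(n); cv2.imwrite(f'pics/{n}0.png',p[...,::-1])
    c=cams.calibration(n); print(n,c['fx'],c['k1'],np.linalg.inv(c['world_to_cam']).round(3).tolist(),(d>0).mean())
print(bot.state())
E
```

```text
pics
scene 441.67230580372615 -0.06442225491727722 [[0.231, -0.678, 0.698, 1.185], [0.973, 0.155, -0.171, -0.081], [0.008, 0.719, 0.695, 0.812], [0.0, 0.0, 0.0, 1.0]] 0.9960246598639456
top 392.5388307284508 -0.08290094325047424 [[-0.008, 0.986, -0.167, 0.291], [-1.0, -0.009, -0.004, 0.076], [-0.006, 0.167, 0.986, 1.043], [0.0, 0.0, 0.0, 1.0]] 0.9959608843537415
{'time': 0.1, 'joint_positions': array([-1.02743120e+00,  3.85520571e-01,  6.77909757e-03, -3.98350704e-04,
       -1.19399795e+00, -2.58579741e-01]), 'dq': array([ 1.13190617e-03, -4.35527436e-03,  4.03459070e-04, -4.54367479e-04,
        1.86438591e-03,  4.03602577e-05]), 'joint_torque': array([ 1.63731038e-04, -3.91689885e+01,  1.87935126e+01,  4.23191965e+00,
        1.34809440e-02, -7.35955450e-05]), 'ee_pos': array([ 0.17556978, -0.5996624 ,  0.40375587]), 'tcp_rot': array([ 4.45541788e-01, -3.10941546e+00, -3.03672397e-03]), 'ft_force': array([ 0.22844284,  0.85831486, -0.4893233 ]), 'torque': array([ 0.01284092, -0.02495891, -0.0114274 ]), 'gripper_force': 0.0, 'finger_gap': 0.08687788220003555}
```

View pics/scene0.png

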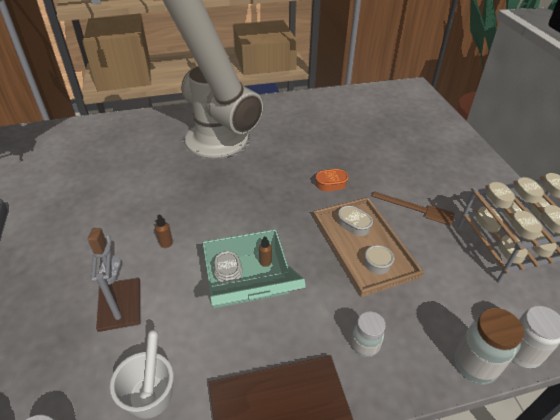

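View pics/top0.png

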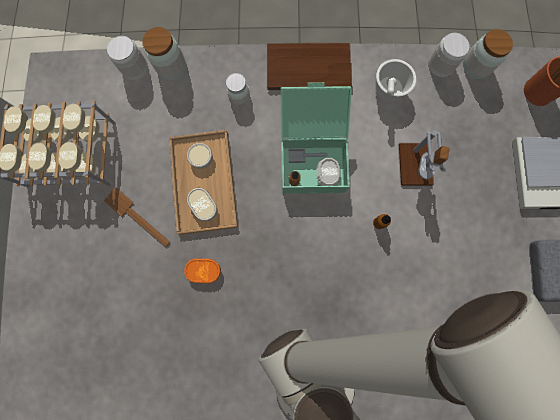

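The pictures show the stamp grip at scene (96,240) / top (442,155) and its hanger base at scene (118,305). Oval candidates are the cream one in the tray at top (202,205) / scene (355,218), and the orange one at top (202,271). The cream one fits: it is pale, filled and on the tray. The round mould at top (200,155) isn't oval. I'll confirm with a crop while measuring.

Run:
```python
from h import *
p,d=load('top'); W=cloud('top',d)
a=cv2.resize(p[120:290,160:250],None,fx=3.2,fy=3.2,interpolation=cv2.INTER_CUBIC)
ps,ds=load('scene'); S=cloud('scene',ds)
b=cv2.resize(ps[215:340,60:170],None,fx=4.2,fy=4.35,interpolation=cv2.INTER_CUBIC)
H=max(a.shape[0],b.shape[0]); pad=lambda x:cv2.copyMakeBorder(x,0,H-x.shape[0],0,0,cv2.BORDER_CONSTANT)
im=np.hstack([pad(a),pad(b)]); print(im.shape); cv2.imwrite('pics/crop1.png',im[...,::-1])
def rect(pts,name):
    r=cv2.minAreaRect(pts[:,:2].astype(np.float32)*1000)
    print(name,len(pts),'c',np.round(r[0],1),'sz',np.round(r[1],1),'ang',round(r[2],1),'z med',np.round(np.median(pts[:,2])*1000,1),'mean',np.round(pts.mean(0)*1000,1))
def region(W,u0,u1,v0,v1,z0,z1,name):
    w=W[v0:v1,u0:u1].reshape(-1,3); w=w[(w[:,2]>z0)&(w[:,2]<z1)]; rect(w,name); return w
region(W,165,245,125,245,.012,.03,'tray rim')
region(W,182,222,180,225,.030,.046,'oval mould top')
region(W,182,222,140,172,.030,.046,'round mould top')
region(W,182,222,250,290,.02,.06,'orange')
region(W,395,440,135,190,.006,.018,'hanger base top')
region(W,400,470,120,190,.18,.26,'top: grip above .18')
region(W,400,470,120,190,.14,.172,'prong zone')
region(S,60,150,215,340,.19,.26,'scene: grip')
region(S,60,150,215,340,.14,.175,'scene: prongs')
region(S,60,150,215,340,.006,.018,'scene: base')
region(S,325,385,200,245,.030,.046,'scene: oval')
region(S,360,400,240,275,.030,.046,'scene: round')
region(W,365,400,205,240,.03,.12,'bottle top')
region(S,150,180,210,250,.03,.12,'bottle scene')
region(W,275,355,80,195,.06,.2,'box+lid')
region(W,365,425,55,105,.03,.3,'mortar')
```

```text
(544, 750, 3)
tray rim 997 c [532.  294.1] sz [270.9 162.9] ang 6.8 z med 21.3 mean [529.5 294.   20.6]
oval mould top 710 c [465.8 290. ] sz [93.9 62.2] ang 34.1 z med 35.8 mean [465.6 289.9  35.8]
round mould top 483 c [599.7 299.7] sz [65.2 66. ] ang 2.1 z med 35.7 mean [599.9 300.1  35.7]
orange 750 c [292.  286.7] sz [91.3 61.2] ang 89.7 z med 28.4 mean [293.1 285.9  28.5]
hanger base top 934 c [ 584.7 -289.1] sz [ 90.2 133. ] ang 89.5 z med 12.5 mean [ 573.4 -277.4   12.5]
top: grip above .18 176 c [ 548.6 -287.9] sz [21.5 32. ] ang 76.5 z med 201.0 mean [ 547.  -285.6  198.1]
prong zone 319 c [ 569.4 -289. ] sz [ 33.8 106.4] ang 88.9 z med 151.1 mean [ 569.5 -284.9  152.9]
scene: grip 177 c [ 553.2 -289.2] sz [21.3 32.8] ang 76.8 z med 199.2 mean [ 556.1 -287.9  198.2]
scene: prongs 530 c [ 572.5 -288.8] sz [ 35.8 106.2] ang 89.1 z med 149.9 mean [ 578.9 -285.6  153.2]
scene: base 1643 c [ 579.5 -289.9] sz [ 91.3 123.9] ang 89.6 z med 10.8 mean [ 586.1 -285.    10.8]
scene: oval 573 c [468.6 290.4] sz [93.1 65.1] ang 30.6 z med 33.9 mean [470.1 290.4  34. ]
scene: round 516 c [603.4 299. ] sz [64.9 66.3] ang 22.6 z med 33.8 mean [602.9 299.7  33.9]
bottle top 175 c [ 414.6 -177.1] sz [34.1 29.1] ang 22.7 z med 63.5 mean [ 413.1 -174.4   65.6]
bottle scene 260 c [ 423.3 -178.5] sz [25.7 31.6] ang 17.5 z med 59.0 mean [ 427.  -178.8   59.1]
box+lid 4226 c [618.9  -6. ] sz [240.9 169. ] ang 0.2 z med 115.6 mean [664.   -6.  115.6]
mortar 997 c [ 797.3 -230.9] sz [111.2 110.8] ang 16.8 z med 66.0 mean [ 802.8 -231.9   63.6]
```

View pics/crop1.png

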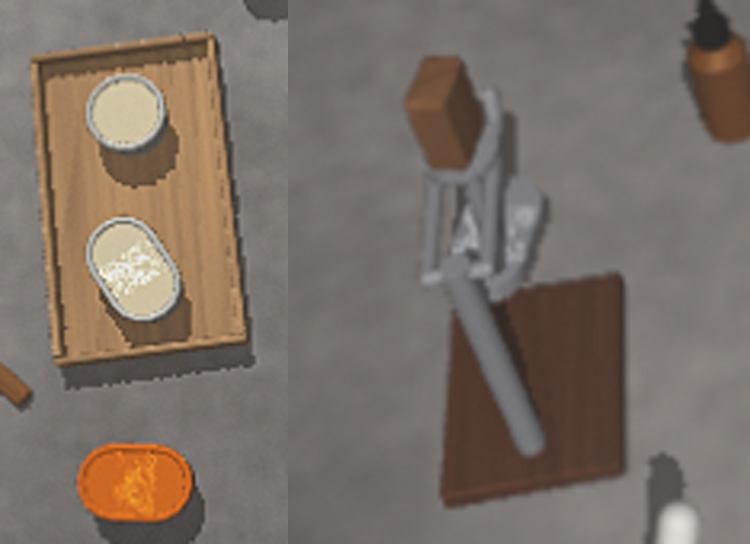

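The crop confirms the pale, cream-filled oval in the tray as the target; the orange one stands outside it and stays untouched. On the right the stamp's grip sits at the tip end of the prongs, with the post on the far (+x) side. Next I refine the grip and mould poses.

```bash
cat >> h.py <<'E'
def poly(W,u0,u1,v0,v1,z0,z1):
    w=W[v0:v1,u0:u1].reshape(-1,3); w=w[(w[:,2]>z0)&(w[:,2]<z1)]; return w
def pca(w):
    h=cv2.convexHull((w[:,:2]*1000).astype(np.float32)); m=cv2.moments(h)
    c=np.array([m['m10'],m['m01']])/m['m00']
    return c.round(1), round(np.degrees(.5*np.arctan2(2*m['mu11'],m['mu20']-m['mu02'])),1), round(m['m00'])
E
python3 - <<'E'
from h import *
for n,og,om in [('top',(400,470,120,190),(182,222,180,225)),('scene',(60,150,215,340),(325,385,200,245))]:
    p,d=load(n); W=cloud(n,d)
    g=poly(W,*og,.196,.215); print(n,'grip top',len(g),pca(g),g[:,2].mean(),cv2.minAreaRect((g[:,:2]*1000).astype(np.float32)))
    m=poly(W,*om,.028,.046); print('  mould',pca(m),'rim z',np.percentile(m[:,2],[50,90,97]))
    print('  prongs x range',np.percentile(poly(W,*og,.14,.172)[:,0],[0,1,99,100]), 'tips',poly(W,*og,.157,.166)[:,:2].mean(0))
E
```

```text
top grip top 131 (array([ 548.8, -288.1]), np.float64(-16.3), 623) 0.2016682636699425 ((548.8099975585938, -288.15863037109375), (20.981538772583008, 31.570755004882812), 76.51486206054688)
  mould (array([465.7, 289.8]), np.float64(35.3), 4812) rim z [0.03582896 0.03823761 0.03936634]
  prongs x range [0.51637306 0.51679132 0.62026777 0.6224577 ] tips [ 0.53349282 -0.2838466 ]
scene grip top 136 (array([ 553. , -289.2]), np.float64(-17.9), 617) 0.19964731891640372 ((553.3016357421875, -288.7466735839844), (20.665552139282227, 33.66147232055664), 72.4265365600586)
  mould (array([469.5, 290.3]), np.float64(33.5), 4904) rim z [0.03391979 0.03634358 0.03740132]
  prongs x range [0.5196445  0.52448011 0.6239752  0.62554899] tips [ 0.55600257 -0.28450511]
```

>>> send_rows(commands=[[[0,0,0,0.13,87],[0,0,0,0.26,87],[0,0,0,0.39,87],[0,0,0,0.52,87],[0,0,0,0.52,87],[0,0,0,0.52,87]]], grip_force=25)

```text
time: 0.7
ee_pos: [0.1756, -0.5998, 0.4043]
tcp_rot: [-0.364, -3.12, -0.001]
ft_force: [0.4, 0.5, 0.7]
finger_gap: 0.0869
gripper_force: 0.0
```

>>> send_rows(commands=[[[-15,20,-20,0,87],[-40,54,-20,0,87],[-67,89,-20,0,87],[-95,126,-20,0,87],[-123,163,-20,0,87],[-151,200,-20,0,87],[-179,238,-20,0.02,87],[-207,275,-20,0.05,87],[-235,312,-20,0.05,87],[-262,348,-20,0.05,87],[-282,374,-20,0.05,87],[-293,389,-20,0.05,87]]])

```text
time: 1.9
ee_pos: [0.553, -0.2879, 0.4243]
tcp_rot: [-0.44, -3.11, -0.0]
ft_force: [0.0, -0.2, -0.6]
finger_gap: 0.087
gripper_force: 0.0
```

>>> send_rows(commands=[[[0,0,0,0,87],[0,0,0,0,87],[0,0,0,0,87]]])

```text
time: 2.2
ee_pos: [0.5503, -0.2907, 0.4248]
tcp_rot: [-0.448, -3.109, 0.0]
ft_force: [-0.6, 0.8, -0.1]
finger_gap: 0.087
gripper_force: 0.0
```

Run:
```python
from h import *
p,d=grab('scene'); cv2.imwrite('pics/s2.png',cv2.resize(p[90:360,20:300],None,fx=2.2,fy=2.2)[...,::-1])
from scipy.spatial.transform import Rotation as R
s=bot.state(); print(s['ee_pos'],R.from_rotvec(s['tcp_rot']).as_matrix().round(4),s['joint_positions'].round(3))
```

```text
[ 0.55022695 -0.29076395  0.42494357] [[-9.592e-01  2.826e-01 -1.000e-04]
 [ 2.826e-01  9.592e-01 -1.000e-04]
 [ 1.000e-04 -1.000e-04 -1.000e+00]] [-0.226  0.368  0.033  0.    -1.236 -1.631]
```

View pics/s2.png

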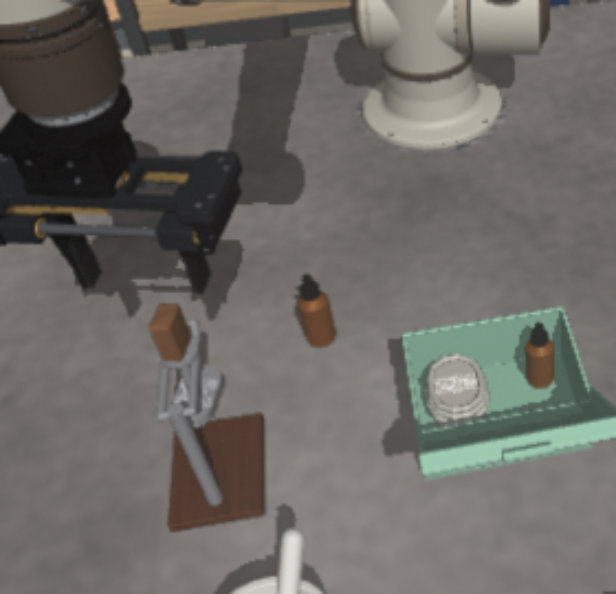

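The open fingers (crop (85,270) and (200,280)) straddle the grip at (170,320). I'll shift 2 mm, descend and close.

>>> send_rows(commands=[[[0,2,15,0,87],[0,2,35,0,87],[0,2,55,0,87],[0,2,70,0,87],[0,2,78,0,87],[0,2,81,0,87],[0,2,81,0,87],[0,2,81,0,87],[0,2,81,0,87]]])

```text
time: 3.15
ee_pos: [0.5519, -0.288, 0.3447]
tcp_rot: [0.446, 3.108, -0.0]
ft_force: [-0.3, -0.3, -0.5]
finger_gap: 0.0872
gripper_force: 0.0
```

>>> send_rows(commands=[[[0,0,0,0,60],[0,0,0,0,45],[0,0,0,0,35],[0,0,0,0,28],[0,0,0,0,22],[0,0,0,0,10],[0,0,0,0,10],[0,0,0,0,10],[0,0,0,0,10],[0,0,0,0,10],[0,0,0,0,10],[0,0,0,0,10]]], grip_force=25)

```text
time: 4.35
ee_pos: [0.5517, -0.2879, 0.3437]
tcp_rot: [-0.447, -3.11, 0.0]
ft_force: [0.4, -1.2, 1.3]
finger_gap: 0.0197
gripper_force: 24.9
```

>>> send_rows(commands=[[[0,0,-3,0,10],[0,0,-8,0,10],[0,0,-14,0,10],[0,0,-20,0,10],[0,0,-24,0,10],[0,0,-25,0,10],[0,0,-25,0,10],[0,0,-25,0,10],[0,0,-25,0,10]]], grip_force=25)

```text
time: 5.25
ee_pos: [0.5517, -0.2878, 0.3684]
tcp_rot: [-0.446, -3.109, -0.0]
ft_force: [0.2, 0.4, -0.5]
finger_gap: 0.0202
gripper_force: 24.9
```

Run:
```python
from h import *
p,d=grab('scene'); cv2.imwrite('pics/s3.png',cv2.resize(p[130:330,30:200],None,fx=3,fy=3)[...,::-1])
```

```text
(no output)
```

View pics/s3.png

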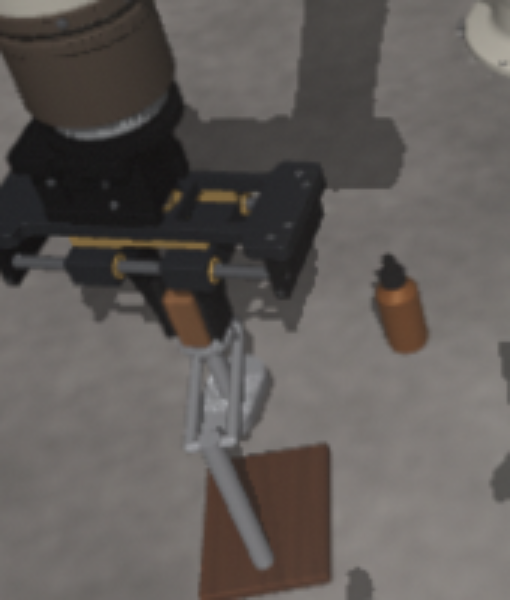

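The stamp is lifted, with its collar above the tips. Next I draw it out straight along -x.

>>> send_rows(commands=[[[5,-1.5,0,0,10],[14,-4,0,0,10],[24,-7,0,0,10],[34,-10,0,0,10],[45,-13,0,0,10],[56,-16.4,0,0,10],[68,-19.9,0,0,10],[80,-23.4,0,0,10],[92,-26.9,0,0,10],[103,-30.2,0,0,10],[111,-32.5,0,0,10],[115,-33.6,0,0,10]]], grip_force=25)

```text
time: 6.5
ee_pos: [0.4311, -0.2878, 0.3689]
tcp_rot: [0.447, 3.11, 0.0]
ft_force: [0.0, -0.4, -1.4]
finger_gap: 0.0196
gripper_force: 24.9
```

>>> send_rows(commands=[[[0,0,0,0,10],[0,0,0,0,10],[0,0,-10,0,10],[0,0,-25,0,10],[0,0,-40,0,10],[0,0,-50,0,10],[0,0,-52,0,10],[0,0,-52,0,10]]])

```text
time: 7.3
ee_pos: [0.432, -0.2877, 0.4209]
tcp_rot: [0.446, 3.109, 0.0]
ft_force: [0.1, 0.1, -1.2]
finger_gap: 0.0195
gripper_force: 24.9
```

Run:
```python
from h import *
p,d=grab('scene'); cv2.imwrite('pics/s4.png',cv2.resize(p[100:330,30:230],None,fx=2.6,fy=2.6)[...,::-1])
from scipy.spatial.transform import Rotation as R
s=bot.state(); print(s['ee_pos'],R.from_rotvec(s['tcp_rot']).as_matrix().round(4)[:2,:2],s['joint_positions'].round(3),s['finger_gap'])
```

```text
[ 0.43188961 -0.2876466   0.42031952] [[-0.9596  0.2814]
 [ 0.2814  0.9596]] [-0.275  0.192 -0.224 -0.    -1.156 -1.581] 0.019700011057399033
```

View pics/s4.png

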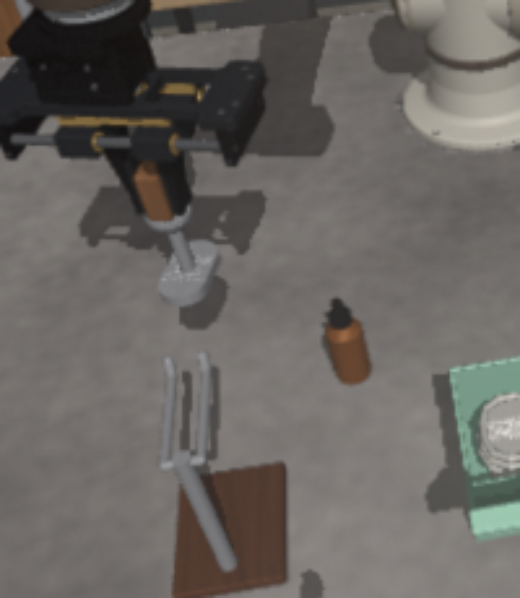

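The stamp hangs free of the hanger, foot at crop (190,272), and the prongs are empty. I'll measure the foot's pose relative to the TCP, then carry it across.

```bash
cat >> h.py <<'E'
def foot(n,z0,z1,c,r=.06):
    p,d=grab(n); W=cloud(n,d).reshape(-1,3)
    w=W[(W[:,2]>z0)&(W[:,2]<z1)&(np.hypot(W[:,0]-c[0],W[:,1]-c[1])<r)]
    if len(w)<10: print(n,'few',len(w)); return
    print(n,len(w),pca(w),cv2.minAreaRect((w[:,:2]*1000).astype(np.float32)),'z',np.percentile(w[:,2],[5,50,95]).round(4))
E
python3 - <<'E'
from h import *
for n in ['scene','top']:
    foot(n,.15,.185,(.43,-.288));
E
```

```text
scene 424 (array([ 433.6, -286.9]), np.float64(-15.7), 2497) ((433.4566345214844, -287.12030029296875), (41.18340301513672, 72.00051879882812), 73.02625274658203) z [0.1613 0.1692 0.1748]
top few 0
```

>>> send_rows(commands=[[[1,5,0,0,10],[4,17,0,0,10],[8,35,0,0,10],[13,58,0,0,10],[19,84,0,0,10],[25,111,0,0,10],[31,138,0,0,10],[38,166,0,0,10],[44,194,0,0,10],[51,223,0,0,10],[57,252,0,0,10],[64,282,0,0,10]]], grip_force=25)

```text
time: 8.65
ee_pos: [0.4493, 0.0026, 0.4208]
tcp_rot: [0.446, 3.11, 0.0]
ft_force: [0.2, -0.3, -1.0]
finger_gap: 0.0198
gripper_force: 24.9
```

>>> send_rows(commands=[[[7,30,0,-0.06,10],[13,58,0,-0.14,10],[20,87,0,-0.22,10],[26,115,0,-0.3,10],[32,143,0,-0.38,10],[39,171,0,-0.46,10],[45,199,0,-0.54,10],[51,226,0,-0.62,10],[57,250,0,-0.7,10],[61,267,0,-0.78,10],[63,277,0,-0.84,10],[64,282,0,-0.87,10]]])

```text
time: 9.85
ee_pos: [0.4671, 0.2909, 0.4204]
tcp_rot: [0.91, -3.006, 0.0]
ft_force: [-0.1, 0.1, -1.9]
finger_gap: 0.0199
gripper_force: 24.9
```

>>> send_rows(commands=[[[0,0,0,0,10],[0,0,0,0,10],[0,0,0,0,10],[0,0,0,0,10]]])

```text
time: 10.25
ee_pos: [0.4678, 0.2889, 0.4209]
tcp_rot: [-0.904, 3.009, 0.0]
ft_force: [0.6, 0.2, -0.7]
finger_gap: 0.0196
gripper_force: 24.9
```

Run:
```python
from h import *
foot('scene',.15,.185,(.467,.29))
p,d=load('scene'); cv2.imwrite('pics/s5.png',cv2.resize(p[70:310,270:470],None,fx=2.5,fy=2.5)[...,::-1])
from scipy.spatial.transform import Rotation as R
s=bot.state(); print(s['ee_pos'],R.from_rotvec(s['tcp_rot']).as_matrix().round(4)[:2,:2],s['joint_positions'].round(3),s['finger_gap'])
```

```text
scene 372 (array([469.1, 288.3]), np.float64(31.1), 2550) ((469.1661682128906, 288.04608154296875), (70.37808227539062, 43.206504821777344), 37.110328674316406) z [0.1627 0.1696 0.1754]
[0.46780293 0.28900387 0.42091095] [[-0.8343 -0.5513]
 [-0.5513  0.8343]] [ 0.848  0.245 -0.152 -0.    -1.173 -1.835] 0.01978390179740351
```

View pics/s5.png

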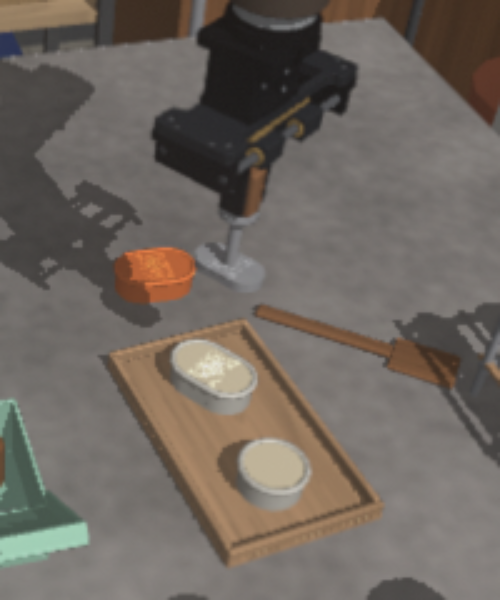

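The foot hangs upright about 12 cm above the oval mould (foot at crop (232,268), mould at (212,375)) with matching yaw. I'll make a small correction, descend 98 mm and check.

>>> send_rows(commands=[[[-0.5,0.5,6,0,10],[-1,1,18,0,10],[-1,1,32,0,10],[-1,1,46,0,10],[-1,1,60,0,10],[-1,1,73,0,10],[-1,1,84,0,10],[-1,1,92,0,10],[-1,1,96,0,10],[-1,1,98,0,10],[-1,1,98,0,10],[-1,1,98,0,10]]])

```text
time: 11.5
ee_pos: [0.4682, 0.291, 0.3233]
tcp_rot: [-0.905, 3.007, 0.001]
ft_force: [0.7, -0.0, -0.6]
finger_gap: 0.0196
gripper_force: 24.9
```

Run:
```python
from h import *
foot('scene',.062,.082,(.467,.29))
p,d=load('scene'); W=cloud('scene',d); m=W[190:260,320:400].reshape(-1,3); m=m[(m[:,2]>.01)&(m[:,2]<.046)]
cv2.imwrite('pics/s6.png',cv2.resize(p[140:270,310:430],None,fx=4.5,fy=4.5,interpolation=cv2.INTER_CUBIC)[...,::-1])
foot('top',.062,.095,(.467,.29))
from scipy.spatial.transform import Rotation as R
s=bot.state(); print(s['ee_pos'],R.from_rotvec(s['tcp_rot']).as_matrix().round(4)[:2,:2],s['finger_gap'],s['ft_force'])
```

```text
scene 325 (array([470.6, 290.1]), np.float64(32.0), 2411) ((470.42547607421875, 289.8544921875), (69.33466339111328, 40.746517181396484), 35.26177215576172) z [0.065  0.0718 0.0748]
top 201 (array([454.9, 280.9]), np.float64(-37.6), 1209) ((453.6766662597656, 280.2020568847656), (37.25901794433594, 38.16836166381836), 35.29212951660156) z [0.0695 0.074  0.0769]
[0.46817583 0.29091689 0.32329237] [[-0.8338 -0.552 ]
 [-0.552   0.8338]] 0.019754510765997445 [-0.51348223  1.02190949 -1.36176138]
```

View pics/s6.png

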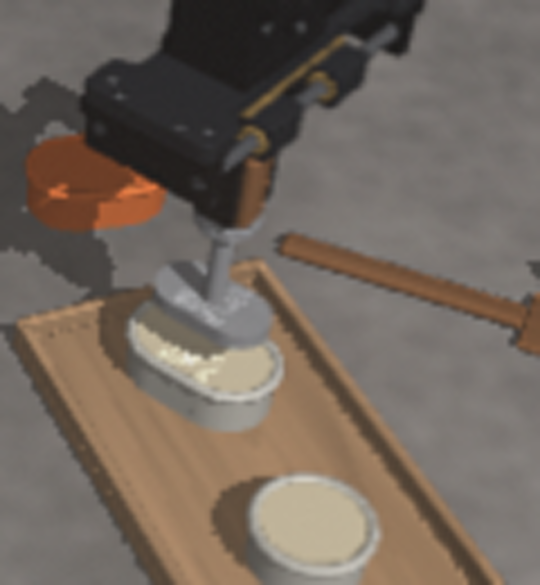

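The foot sits concentric over the oval mould (foot at crop (213,305), mould at (205,365)) and the long sides are parallel. The numbers agree to about 1 mm, with the foot underside about 26 mm above the rim. I'll lower it 15.5 mm and check again.

>>> send_rows(commands=[[[0.5,0.5,3,0,10],[1,0.5,7,0,10],[1,0.5,11,0,10],[1,0.5,14,0,10],[1,0.5,15.5,0,10],[1,0.5,15.5,0,10],[1,0.5,15.5,0,10],[1,0.5,15.5,0,10],[1,0.5,15.5,0,10],[1,0.5,15.5,0,10]]])

```text
time: 12.6
ee_pos: [0.467, 0.2907, 0.3074]
tcp_rot: [-0.905, 3.008, 0.0]
ft_force: [0.0, -0.4, -0.4]
finger_gap: 0.0199
gripper_force: 24.9
```

Run:
```python
from h import *
foot('scene',.05,.066,(.467,.29))
p,d=load('scene'); cv2.imwrite('pics/s7.png',cv2.resize(p[160:270,310:430],None,fx=5,fy=5,interpolation=cv2.INTER_CUBIC)[...,::-1])
W=cloud('scene',d); print('round',pca(poly(W,360,400,240,275,.03,.046)))
# foot top plane: tilt check
w=W.reshape(-1,3); w=w[(w[:,2]>.054)&(w[:,2]<.066)&(np.hypot(w[:,0]-.468,w[:,1]-.29)<.045)]
t=w[w[:,2]>np.percentile(w[:,2],40)]; c=np.linalg.lstsq(np.c_[t[:,:2]-t[:,:2].mean(0),np.ones(len(t))],t[:,2],rcond=None)[0]; print('slope,z',c)
s=bot.state(); print(s['ee_pos'],s['tcp_rot'],s['finger_gap'],s['ft_force'],abs(s['dq']).max())
```

```text
scene 296 (array([468.6, 289.5]), np.float64(31.7), 2456) ((468.8758544921875, 289.2900390625), (70.62166595458984, 41.00990676879883), 37.63646697998047) z [0.0521 0.0563 0.0596]
round (array([602.4, 299.8]), np.float64(-22.8), 3400)
slope,z [ 0.00370824 -0.00304508  0.05780062]
[0.46701213 0.29073284 0.30735404] [-9.05592745e-01  3.00802036e+00  1.10234366e-04] 0.019846108758015922 [ 0.17322002 -0.50191997 -1.6794566 ] 0.0021017826017601425
```

View pics/s7.png

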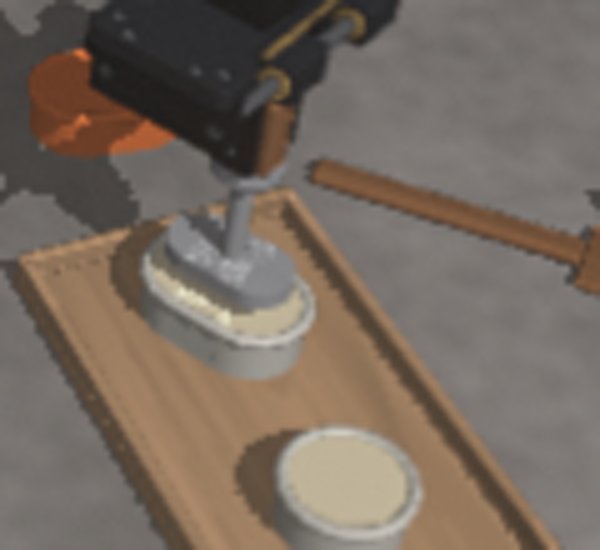

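The foot is level and centred over the oval mould to about 1 mm, about 10.6 mm above the rim, and steady. Handing in.

```bash
python3 -c "
from station import bot
print(bot.sign_off())"
```

```text
the job is handed in; nothing more can be done
None
```

I took the stamp off the hanger, carried it across and handed the job in with it held steady over the oval mould: level, within about 1 mm of centre, long sides parallel and about 10.6 mm above the rim by my last measurements. The sign-off gave no verdict.

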